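Roll the carton into the station bay and shut the gate

TASK

Push the carton along the roller lane into the bay at its end until it sits fully home against the end stop, then swing the gate arm fully across the lane behind it. Keep the carton standing flat on its base, and leave the other things on the bench where they are.

Things in the scene. Friction and masses are not known exactly. Their poses are not given: they have to be found in the camera images.
- lane: Roller lane fixed on the bench, 188x520 mm. Origin: on the bench top (z 0), on its centre line. +y runs along it into the bay (about the robot's left), +x across it, away from the robot. Eight free 32 mm rollers, y -0.23 to 0.07, tops at z 0.060. Guide rails: inner faces x +-0.078, top z 0.085. Its upstream end, y -0.25, is open.
- bay (a point): Centre of the bay's floor, lane (0, 0.185, 0.0585), 1.5 mm below the rollers' tops: a carton fully home stands here. Plain steel floor from lane y 0.095; side walls with inner faces at x +-0.079 (top z 0.120, from y 0.107 on); end stop (top z 0.136) with rubber buffers, faces at y 0.255. Axes as the lane's.
- carton: Taped brown carton on the rollers, 0.5 to 1 kg. 143 mm across the lane (its x), 140 mm along it (its y), solid to 99 mm high (tape to 105). Origin: centre of its underside. Too wide to grip: push its upstream face. It rolls almost freely and may coast; on the bay floor it slides with ordinary friction. Home: origin at lane y 0.185.
- gate (a joint): Angle of the gate arm, rad. 0: open, pointing upstream and 20 deg outward from the far rail; grows as it swings (clockwise from above) over the lane; 1.92, its stop: shut, square across the lane behind a carton that is home. The arm points from the hinge along lane direction (cos a, sin a), a = -1.222 - angle. Starts at 0 to 0.25, stays where left; about 1 N at the handle moves it.
- gate_hinge (a point): Point on the gate's upright hinge axis, on a post at the lane's far side just before the bay: lane (0.106, 0.088, 0.110), mid-height of the arm. The arm is a bar 14 mm thick, 16 mm high (z 0.102 to 0.118), reaching 161 mm from the axis.
- gate_handle (a point): Centre of the top end (z 0.212) of the gate's handle: an upright round black rod, 23 mm in diameter, 94 mm tall, on the arm 146 mm from the hinge axis; a flange 29 mm wide, 5 mm high at its foot. Its top 45 mm stand above the carton's top, so it can be gripped or pushed there from above all the way round.
- glue: Bystander: white glue bottle, 42 mm in diameter, 112 mm tall, standing left of the lane. Origin: centre of its underside.
- stamp: Bystander: stamp with a wooden handle, 26x50x68 mm, left of the lane. Origin: centre of its underside.
- tape_measure: Bystander: yellow tape measure, 35x75x62 mm, right of the lane. Origin: centre of its underside.
- small_box: Bystander: small brown box, 51x50x66 mm, beyond the lane on the right. Origin: centre of its underside.

How it is judged:
On the way:
1. the carton is home in the bay while the gate is still open (y of carton in the frame of lane above 0.173 m and value of joint gate below 1.3 rad), for 0.2 s.
At the end, for the whole second after the job is handed in: The carton stands flat on the bay floor within 12 mm of the end stop's buffers (origin at lane y above 0.173), at rest, and the gate stands at rest across the lane behind it, within 0.13 rad of its stop (joint above 1.79) (y of carton in the frame of lane between 0.173 and 0.195 m and z of carton in the frame of lane below 0.066 m and angle between carton's own z axis and vertical below 0.06 rad and value of joint gate above 1.79 rad and linear speed of carton below 0.02 m/s and velocity of joint gate between -0.1 and 0.1 rad/s); the robot touches nothing.
It fails at once if the carton is tipped by more than 20 degrees (angle between carton's own z axis and vertical above 0.35 rad).
It fails at once if a bystander is moved by more than 30 mm (distance of any of glue, stamp, tape_measure, small_box from where it was at the start of the episode above 0.03 m).
It also fails if it takes over 56 s, if anything falls off the work surface, if the arm or the gripper's body presses on something with over 40 N, if the wrist force passes 120 N, or if a joint passes its speed limit or range.

ROBOT

A 6-joint arm with a two-finger parallel gripper is mounted at the origin on a cart in front of the work surface, level with it; the furniture and walls round the work are solid. World frame = base frame: x ahead of the robot, y to its left, z up, the work surface at z = 0. Lengths are in m, angles in rad, forces in N, time in s.
With the tool pointing down it reaches from about 0.35 to 0.775 m from the base axis. Payload 5.5 kg.
Tool frame: the origin (TCP) lies midway between the tips of the shut fingers; the grasp point (between the pads) lies 19 mm behind it (env.tcp_to_grasp is the distance from the TCP to the grasp point, in m); z points along the fingers, y is the direction in which the jaws open and shut (so a half turn about z gives the same grasp; the last joint's range is limited). The gripper opens to 85 mm and grips with 20 to 120 N. Pads are 22 mm wide; open, the fingers measure 114 mm over their backs; the gripper's body (76 mm by 85 mm) begins 54 mm behind the grasp point. The pads swing forward as they close: fully open they stand 13 mm farther back than shut.
Start: joints at [1.034, 0.313, 0.046, 1.304, 0, 1.431], TCP at [0.222, 0.53, 0.231] pointing down, gripper open.
Joint ranges: [-2.76, 2.76], [-0.86, 1.69], [-1.03, 1.26], [-2.2, 2.34], [-1.47, 1.5], [-3.14, 3.14]. Speed limits (rad/s): [2.57, 2.57, 3.14, 3.14, 3.14, 3.14].

INTERFACE

Orientations are given as a unit quaternion [w, x, y, z].
In Python, from workcell import get_state, viewer, hand_in, finder, env gives the robot as it stands.
- The arm moves only by the tool arm_command, never from a script. Its argument "motion" is a list of rows, each an object of numbers: "x", "y", "z": the shift along the tool's x, y, z in mm; "rx", "ry", "rz": the turn, a rotation vector about the tool's x, y, z in degrees; "hand": the closure, from -1 (fully open) to 1 (shut). A call has 1 to 10 rows; each row is the pose to reach, as a shift and turn from the pose commanded when the call began, along the tool's axes at that moment; what a row does not reach only later rows make up. A row lasts 1/8 s, in which the tool goes at most 62.5 mm and 10.7 degrees, less where a joint would pass 70% of its speed; a pose out of reach is approached as far as the arm can. A call with a gripper value outside its range is refused whole. The fingers move at their own pace and stop on an object; "force" is the grip in N (left out, the last holds). Time passes only in rows, so rows that repeat a pose let the fingers close. It gives the time, the measured TCP pose, the force and the opening at its end, in the units of the state.
- get_state(): the state, without advancing time (a new reading comes with each control period).
- viewer.read_camera(name): name is "side" or "top"; returns a dict with "image" (384x512x3 uint8, red, green, blue), "z_map" (384x512 float32, m along the optical axis (not along the pixel's ray), 0 where there is no reading), "intrinsics" (3x3 intrinsics, pixels), "rvec" (rotation vector, rad) and "tvec" (3), from world to camera coordinates, as OpenCV has them. Camera axes: x right, y down, z forward; pixel columns grow to the right and rows downward; lengths in m; the calibration is good to about 2 mm. A picture is of the moment at which its call begins.
- hand_in(): hands the job in, once; it reports no verdict.
Trained networks look in a picture, given as the dict that the camera call returned (one of the last four; its "shot" number tells which), for a name from the list of things; names that differ only in an ending like _2 or _b are one class to them, and where a whole thing is asked for, a point or a joint stands for the part that bears it (a point fixed in the world has none). Each returns a list of dicts, best first, with "score" (0 to 1); they miss things now and then, are a little off and sometimes report something else, mostly with a low value. They report only what shows in the picture. A call takes as long as a camera call.
- finder.find_in(picture, query): "at" ([column, row] in pixels, amid what is visible of it).
- finder.masks_of(picture, query): "region" (384x512 bool, what is visible of it) and "at" ([column, row] in pixels, amid what is visible of it).
The state is a dict: "clock": time; "joint_pos": joint angles; "qvel": joint speeds; "tau": joint torques, N m; "tcp_pos": TCP position; "orientation": TCP orientation; "wrist_force": force on the tool from outside, world axes, zero at the start; "ft_torque": the same for the moment, N m; "finger_gap": finger opening in m.
Only numpy, scipy, OpenCV 4.12 (cv2) and the standard library are available. Lean on these libraries where they do the work, as an engineer would, in place of code of your own. Each camera call takes 0.05 s, during which the arm holds its last target.

## Working session

There is one attempt and no reset: what is moved stays moved. The work goes in short steps, Python scripts to look and compute and a tool call to move; the robot and the scene stay as the last step left them, time stands still between calls to the robot, and variables do not carry over. Pictures are saved under pics/ and viewed, and the job is handed in when it is done.

Besides the shell and the picture viewer there is one more tool, called after "Request:" as name([rows], argument=value, ...), one row to a line, values as JSON. arm_command: Moves the arm, as the interface text tells. Its arguments: {"type":"object","properties":{"motion":{"type":"array","items":{"type":"object","properties":{"x":{"type":"number"},"y":{"type":"number"},"z":{"type":"number"},"rx":{"type":"number"},"ry":{"type":"number"},"rz":{"type":"number"},"hand":{"type":"number"}}}},"force":{"type":"number"}},"required":["motion"]}

```bash
mkdir -p pics; cat > h.py <<'E'
import numpy as np, cv2
from workcell import get_state, viewer, hand_in, finder, env
def cam(n):
    p=viewer.read_camera(n); return p
def save(p,f): cv2.imwrite('pics/'+f,cv2.cvtColor(p['image'],cv2.COLOR_RGB2BGR))
def cloud(p):
    K=np.array(p['intrinsics']);R=cv2.Rodrigues(np.array(p['rvec'],float))[0];t=np.array(p['tvec'],float).ravel()
    z=p['z_map'];v,u=np.mgrid[:z.shape[0],:z.shape[1]]
    c=np.stack([(u-K[0,2])/K[0,0]*z,(v-K[1,2])/K[1,1]*z,z],-1)
    w=(c-t)@R
    w[z==0]=np.nan
    return w
E
python3 - <<'E'
from h import *
print(get_state())
for n in('top','side'):
    p=cam(n);save(p,n+'0.png');W=cloud(p)
    for q in ['lane','carton','gate','gate_handle','glue','stamp','tape_measure','small_box']:
        for m in finder.masks_of(p,q)[:2]:
            pts=W[m['region']];pts=pts[~np.isnan(pts[:,0])]
            print(n,q,round(m['score'],2),m['at'],len(pts),np.round(np.median(pts,0),3) if len(pts) else '',np.round(np.percentile(pts,[3,97],axis=0),3).tolist() if len(pts) else '')
    np.save('W_'+n+'.npy',W)
E
```

```text
{'clock': 0.0, 'joint_pos': array([ 1.03438228e+00,  3.14014553e-01,  4.49689756e-02,  1.30361724e+00,
       -3.33526350e-05,  1.43117119e+00]), 'qvel': array([ 1.20569828e-03, -6.31879906e-05, -4.59140948e-04, -1.77431375e-03,
       -2.85961149e-04,  1.40370939e-03]), 'tau': array([-6.21747654e-05, -4.80629718e+01,  2.98528361e+01,  1.92857272e-02,
        3.57051681e-05, -5.32171001e-06]), 'tcp_pos': array([0.22197442, 0.52985753, 0.23039675]), 'orientation': array([-2.93749327e-04,  1.97095434e-01,  9.80383863e-01, -8.85965416e-04]), 'wrist_force': array([-0.05622075, -0.09707408, -0.39251794]), 'ft_torque': array([-0.00308653,  0.03945195,  0.01885292]), 'finger_gap': 0.08529180442605874}
top lane 0.72 [250.4, 214.0] 6597 [ 0.48  -0.03   0.058] [[0.382, -0.341, 0.0], [0.613, 0.148, 0.135]]
top carton 0.61 [306.7, 209.8] 2116 [ 0.5   -0.207  0.162] [[0.432, -0.278, 0.103], [0.569, -0.141, 0.167]]
top gate 0.54 [269.7, 173.0] 307 [ 0.614 -0.083  0.12 ] [[0.571, -0.147, 0.11], [0.649, -0.002, 0.213]]
top gate_handle 0.6 [268.0, 172.7] 308 [ 0.615 -0.086  0.12 ] [[0.572, -0.15, 0.1
[... 1018 characters left out ...]
401 [0.387 0.377 0.021] [[0.378, 0.351, 0.003], [0.4, 0.396, 0.066]]
side glue 0.65 [197.8, 298.1] 735 [0.466 0.373 0.051] [[0.454, 0.353, 0.001], [0.487, 0.381, 0.099]]
side glue 0.33 [241.4, 216.3] 1813 [0.501 0.084 0.09 ] [[0.368, -0.332, 0.011], [0.644, 0.168, 0.185]]
side stamp 0.9 [230.4, 322.0] 450 [0.387 0.377 0.021] [[0.377, 0.35, 0.001], [0.404, 0.396, 0.066]]
side stamp 0.52 [234.4, 185.6] 313 [ 0.636 -0.131  0.121] [[0.567, -0.206, 0.065], [0.676, 0.004, 0.209]]
side tape_measure 0.18 [235.4, 181.7] 284 [ 0.636 -0.131  0.123] [[0.57, -0.145, 0.102], [0.653, 0.003, 0.208]]
side small_box 0.56 [234.8, 192.2] 93 [ 0.711 -0.208  0.051] [[0.694, -0.235, 0.012], [0.723, -0.201, 0.066]]
```

View pics/top0.png

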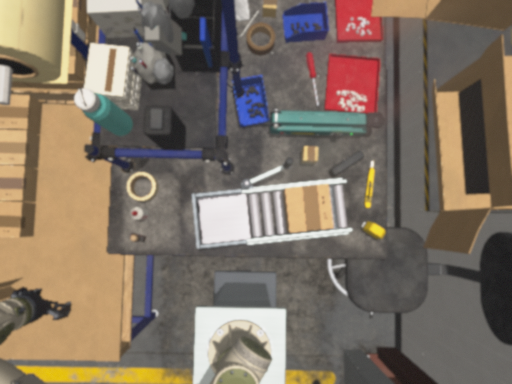

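View pics/side0.png

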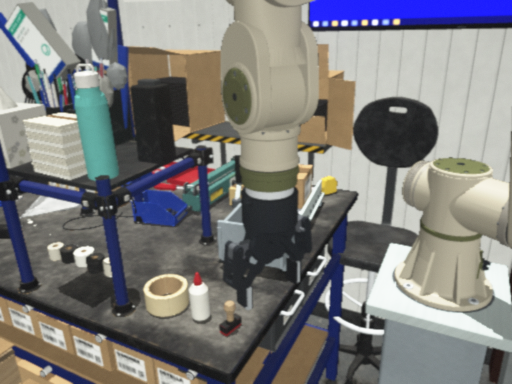

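```bash
python3 - <<'E'
import numpy as np, cv2
W=np.load('W_top.npy').reshape(-1,3);W=W[~np.isnan(W[:,0])]
# carton top
m=(abs(W[:,2]-.161)<.012)&(W[:,0]>.4)&(W[:,0]<.6)&(W[:,1]>-.33)&(W[:,1]<-.1)
r=cv2.minAreaRect(W[m][:,:2].astype(np.float32));print('carton',r,m.sum(),W[m][:,2].mean())
# end stop
m=(W[:,2]>.125)&(W[:,2]<.15)&(W[:,0]>.35)&(W[:,0]<.65)&(W[:,1]>.05)&(W[:,1]<.3)
print('stop',cv2.minAreaRect(W[m][:,:2].astype(np.float32)),m.sum())
# bay walls
m=(W[:,2]>.11)&(W[:,2]<.145)&(W[:,0]>.35)&(W[:,0]<.6)&(W[:,1]>.02)&(W[:,1]<.3)
P=W[m];print('walls');
for lo,hi in((.35,.43),(.52,.6)):
    q=P[(P[:,0]>lo)&(P[:,0]<hi)&(P[:,2]<.126)];print(len(q),np.percentile(q,[2,50,98],axis=0).round(3).tolist())
# rails z .085
m=(abs(W[:,2]-.085)<.006)&(W[:,0]>.35)&(W[:,0]<.65)
P=W[m]
for lo,hi in((.36,.45),(.53,.63)):
    q=P[(P[:,0]>lo)&(P[:,0]<hi)];print('rail',len(q),np.percentile(q,[2,50,98],axis=0).round(3).tolist(),np.polyfit(q[:,1],q[:,0],1))
# gate arm
m=(W[:,2]>.106)&(W[:,2]<.126)&(W[:,0]>.56)&(W[:,0]<.7)&(W[:,1]>-.2)&(W[:,1]<.05)
print('arm',cv2.minAreaRect(W[m][:,:2].astype(np.float32)),m.sum())
m=(W[:,2]>.195)&(W[:,2]<.225)&(W[:,0]>.56)&(W[:,0]<.7)&(W[:,1]>-.25)&(W[:,1]<.05)
print('handle',W[m].mean(0),m.sum(),np.ptp(W[m],axis=0))
E
```

```text
carton ((0.5022023320198059, -0.2121138572692871), (0.1445174366235733, 0.14081135392189026), 7.17916202545166) 2004 0.1623512050665161
stop ((0.5022646188735962, 0.11121711134910583), (0.1112222746014595, 0.27046748995780945), 88.50313568115234) 212
walls
136 [[0.369, 0.022, 0.113], [0.38, 0.09, 0.119], [0.42, 0.141, 0.124]]
139 [[0.532, 0.021, 0.111], [0.546, 0.09, 0.119], [0.556, 0.155, 0.124]]
rail 376 [[0.37, -0.907, 0.08], [0.411, -0.203, 0.085], [0.444, 0.136, 0.09]] [-0.00280609  0.41109861]
rail 277 [[0.539, -0.342, 0.08], [0.575, -0.136, 0.084], [0.601, 0.084, 0.089]] [-0.13212358  0.55512033]
arm ((0.6029936671257019, -0.055646054446697235), (0.09182202816009521, 0.20450642704963684), 4.2416486740112305) 233
handle [ 0.64216225 -0.14203267  0.21003045] 50 [0.02101825 0.02116186 0.01843913]
```

```bash
cat > fit.py <<'E'
import numpy as np, cv2
W=np.load('W_top.npy').reshape(-1,3);W=W[~np.isnan(W[:,0])]
W=W[(W[:,0]>.3)&(W[:,0]<.75)&(abs(W[:,1])<.45)]
def fitline(P):
    v=cv2.fitLine(P[:,:2].astype(np.float32),cv2.DIST_HUBER,0,.001,.001).ravel();return np.degrees(np.arctan2(-v[0],v[1])),v
for yaw in (7.3,):
    c,s=np.cos(np.radians(yaw)),np.sin(np.radians(yaw))
    L=np.c_[W[:,0]*c+W[:,1]*s,-W[:,0]*s+W[:,1]*c,W[:,2]]
    # rails
    for z,zt,ylo,yhi in(('rail',.085,-.4,-.02),('wall',.12,-.02,.07)):
        m=(abs(L[:,2]-zt)<.004)&(L[:,1]>ylo)&(L[:,1]<yhi)
        h,e=np.histogram(L[m,0],np.arange(.34,.66,.004));print(z,[(round(a,3),int(b)) for a,b in zip(e,h) if b>4])
    m=(abs(L[:,2]-.136)<.004)&(L[:,0]>.38)&(L[:,0]<.58)&(L[:,1]>.03)
    print('stop y',np.percentile(L[m,1],[5,50,95]),'x',np.percentile(L[m,0],[1,99]),m.sum())
    m=(L[:,2]>.05)&(abs(L[:,0]-.47)<.05)
    h,e=np.histogram(L[m,1],np.arange(-.4,.2,.005))
    for a,b in zip(e,h):
        q=m&(L[:,1]>=a)&(L[:,1]<a+.005)
        if b and a>.03: print(round(a,3),b,np.round(np.median(L[q,2]),4))
    q=m&(L[:,2]>.05)&(L[:,2]<.07); print('rollers y min',np.percentile(L[q,1],[0,1]))
E
python3 fit.py
```

```text
rail [(np.float64(0.38), 89), (np.float64(0.384), 106), (np.float64(0.388), 73), (np.float64(0.544), 28), (np.float64(0.548), 77), (np.float64(0.552), 97), (np.float64(0.556), 9)]
wall [(np.float64(0.38), 34), (np.float64(0.384), 32), (np.float64(0.388), 15), (np.float64(0.548), 31), (np.float64(0.552), 31), (np.float64(0.556), 11)]
stop y [0.08660897 0.09100153 0.09555814] x [0.38246452 0.55570763] 149
0.03 43 0.059
0.035 43 0.0577
0.04 40 0.0571
0.045 41 0.058
0.05 44 0.0583
0.055 45 0.0583
0.06 39 0.0588
0.065 44 0.058
0.07 42 0.0589
0.075 43 0.0582
0.08 75 0.0617
0.085 113 0.1182
0.09 47 0.1354
0.095 15 0.135
rollers y min [-0.41419196 -0.4098268 ]
```

```bash
cat >> h.py <<'E'
from scipy.spatial.transform import Rotation as Ro
YAW=np.radians(7.3);O=(.469,-.173)
def l2w(x,y,z):
    a,b=x+O[0],y+O[1];c,s=np.cos(YAW),np.sin(YAW)
    return np.array([a*c-b*s,a*s+b*c,z])
def w2l(p):
    c,s=np.cos(YAW),np.sin(YAW);return np.array([p[0]*c+p[1]*s-O[0],-p[0]*s+p[1]*c-O[1],p[2]])
def rel(p,jaw=None):
    """jaw: desired world angle of tool y"""
    st=get_state();q=st['orientation'];R=Ro.from_quat([q[1],q[2],q[3],q[0]])
    d=R.inv().apply(np.array(p)-st['tcp_pos'])*1000
    if jaw is None: return d.round(1)
    ty=np.array([np.cos(jaw),np.sin(jaw),0]);tz=np.array([0,0,-1.]);tx=np.cross(ty,tz)
    T=Ro.from_matrix(np.c_[tx,ty,tz]);return d.round(1),np.degrees((R.inv()*T).as_rotvec()).round(2)
E
python3 - <<'E'
from h import *
print(l2w(0,-.225,.26),rel(l2w(0,-.225,.26),YAW))
E
```

```text
[ 0.51577021 -0.33518069  0.26      ] (array([-605.2, -684.9,  -28.7]), array([ 1.000e-02, -0.000e+00,  5.997e+01]))
```

Request:
arm_command([
  {"x": -40, "y": -45, "z": -29, "rz": 5, "hand": -1},
  {"x": -80, "y": -90, "z": -29, "rz": 11},
  {"x": -120, "y": -136, "z": -29, "rz": 18},
  {"x": -160, "y": -181, "z": -29, "rz": 25},
  {"x": -200, "y": -226, "z": -29, "rz": 32},
  {"x": -240, "y": -272, "z": -29, "rz": 39},
  {"x": -280, "y": -317, "z": -29, "rz": 46},
  {"x": -320, "y": -362, "z": -29, "rz": 53},
  {"x": -360, "y": -407, "z": -29, "rz": 60},
  {"x": -400, "y": -453, "z": -29, "rz": 60},
])

```text
invalid input at $.motion[0]: expected keys x, y, z, rx, ry, rz, hand
```

```bash
python3 - <<'E'
from h import *
print(get_state()['tcp_pos'],rel(l2w(0,-.225,.26),YAW))
E
```

```text
[0.22226015 0.5303689  0.2313569 ] (array([-605.2, -684.9,  -28.7]), array([ 1.000e-02, -0.000e+00,  5.997e+01]))
```

Request:
arm_command([
  {"x": -40, "y": -45, "z": -29, "rx": 0, "ry": 0, "rz": 5, "hand": -1},
  {"x": -80, "y": -90, "z": -29, "rx": 0, "ry": 0, "rz": 11, "hand": -1},
  {"x": -120, "y": -136, "z": -29, "rx": 0, "ry": 0, "rz": 18, "hand": -1},
  {"x": -160, "y": -181, "z": -29, "rx": 0, "ry": 0, "rz": 25, "hand": -1},
  {"x": -200, "y": -226, "z": -29, "rx": 0, "ry": 0, "rz": 32, "hand": -1},
  {"x": -240, "y": -272, "z": -29, "rx": 0, "ry": 0, "rz": 39, "hand": -1},
  {"x": -280, "y": -317, "z": -29, "rx": 0, "ry": 0, "rz": 46, "hand": -1},
  {"x": -320, "y": -362, "z": -29, "rx": 0, "ry": 0, "rz": 53, "hand": -1},
  {"x": -360, "y": -407, "z": -29, "rx": 0, "ry": 0, "rz": 60, "hand": -1},
  {"x": -400, "y": -453, "z": -29, "rx": 0, "ry": 0, "rz": 60, "hand": -1},
])

```text
clock: 2.15
tcp_pos: [0.4165, -0.0441, 0.2607]
orientation: [0.001, 0.661, 0.75, 0.0]
wrist_force: [1.5, 1.0, 0.3]
finger_gap: 0.0852
```

```bash
python3 - <<'E'
from h import *
print(get_state()['tcp_pos'],rel(l2w(0,-.225,.26),YAW))
E
```

```text
[ 0.4165028  -0.04408693  0.26068037] (array([-301.2,   62. ,    0.8]), array([ 0.08,  0.01, -0.11]))
```

Request:
arm_command([
  {"x": -60, "y": 12, "z": 0, "rx": 0, "ry": 0, "rz": 0, "hand": -1},
  {"x": -120, "y": 25, "z": 0, "rx": 0, "ry": 0, "rz": 0, "hand": -1},
  {"x": -180, "y": 37, "z": 0, "rx": 0, "ry": 0, "rz": 0, "hand": -1},
  {"x": -240, "y": 50, "z": 0, "rx": 0, "ry": 0, "rz": 0, "hand": -1},
  {"x": -301, "y": 62, "z": 0, "rx": 0, "ry": 0, "rz": 0, "hand": -1},
  {"x": -301, "y": 62, "z": 0, "rx": 0, "ry": 0, "rz": 0, "hand": -1},
])

```text
clock: 2.9
tcp_pos: [0.5161, -0.3369, 0.2577]
orientation: [-0.001, 0.663, 0.749, -0.0]
wrist_force: [0.1, 0.7, -0.4]
finger_gap: 0.0854
```

```bash
python3 - <<'E'
from h import *
s=get_state();print(s['clock'],s['tcp_pos'],w2l(s['tcp_pos']),rel(l2w(0,-.225,.103),YAW))
p=cam('top');save(p,'t1.png');W=cloud(p);np.save('W_top.npy',W)
p=cam('side');save(p,'s1.png')
E
```

```text
2.9 [ 0.51606931 -0.33694765  0.25770693] [ 7.21607876e-05 -2.26790647e-01  2.57706925e-01] (array([1.600e+00, 1.000e-01, 1.547e+02]), array([-0.08, -0.06, -0.28]))
```

View pics/t1.png

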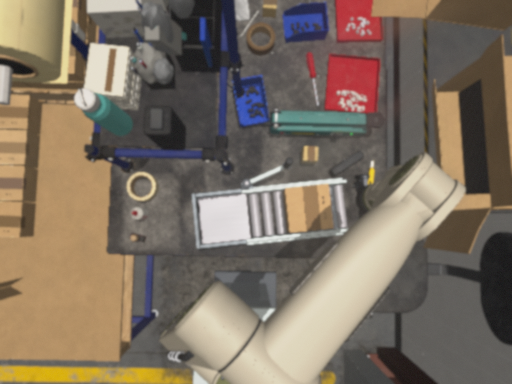

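View pics/s1.png

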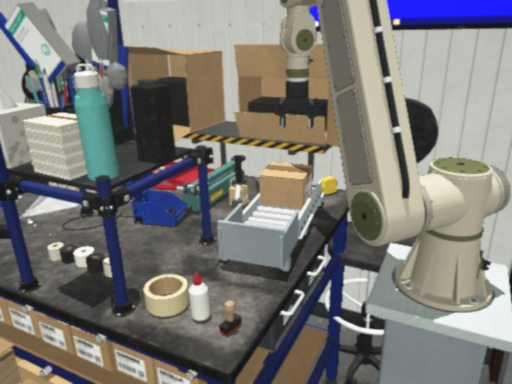

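Request:
arm_command([
  {"x": 0, "y": 0, "z": 40, "rx": 0, "ry": 0, "rz": 0, "hand": -1},
  {"x": 0, "y": 0, "z": 80, "rx": 0, "ry": 0, "rz": 0, "hand": -1},
  {"x": 0, "y": 0, "z": 120, "rx": 0, "ry": 0, "rz": 0, "hand": -1},
  {"x": 0, "y": 0, "z": 155, "rx": 0, "ry": 0, "rz": 0, "hand": -1},
  {"x": 0, "y": 0, "z": 155, "rx": 0, "ry": 0, "rz": 0, "hand": -1},
  {"x": 15, "y": 0, "z": 155, "rx": 0, "ry": 0, "rz": 0, "hand": -1},
  {"x": 30, "y": 0, "z": 155, "rx": 0, "ry": 0, "rz": 0, "hand": -1},
  {"x": 36, "y": 0, "z": 155, "rx": 0, "ry": 0, "rz": 0, "hand": -1},
  {"x": 42, "y": 0, "z": 155, "rx": 0, "ry": 0, "rz": 0, "hand": -1},
  {"x": 48, "y": 0, "z": 155, "rx": 0, "ry": 0, "rz": 0, "hand": -1},
])

```text
clock: 4.25
tcp_pos: [0.5104, -0.2854, 0.1063]
orientation: [0.001, 0.661, 0.751, 0.0]
wrist_force: [-0.5, 0.2, 5.7]
finger_gap: 0.0852
```

```bash
cat > chk.py <<'E'
from h import *
import sys
s=get_state();print(s['clock'],s['tcp_pos'].round(4),'lane',w2l(s['tcp_pos']).round(4),s['wrist_force'].round(1),rel(s['tcp_pos'],YAW)[1])
p=cam('top');save(p,sys.argv[1]+'t.png');W=cloud(p)
p2=cam('side');save(p2,sys.argv[1]+'s.png')
c,sn=np.cos(YAW),np.sin(YAW)
V=W.reshape(-1,3);V=V[~np.isnan(V[:,0])]
L=np.c_[V[:,0]*c+V[:,1]*sn-O[0],-V[:,0]*sn+V[:,1]*c-O[1],V[:,2]]
m=(abs(L[:,2]-.162)<.01)&(abs(L[:,0])<.09)&(L[:,1]>-.3)&(L[:,1]<.3)
if m.sum()>30:
    q=L[m];print('carton top',m.sum(),cv2.minAreaRect(q[:,:2].astype(np.float32)),'ymax',np.percentile(q[:,1],99.5),'z',q[:,2].mean())
m=(abs(L[:,2]-.21)<.008)&(np.hypot(L[:,0]-.106,L[:,1]-.088)<.17)&(np.hypot(L[:,0]-.106,L[:,1]-.088)>.12)
if m.sum():
    h=L[m].mean(0);print('handle',m.sum(),h,'angle',-1.222-np.arctan2(h[1]-.088,h[0]-.106))
E
python3 chk.py a
```

```text
4.25 [ 0.5104 -0.2854  0.1063] lane [ 0.0009 -0.175   0.1063] [-0.5  0.2  5.7] [ 0.1   0.09 -0.03]
carton top 1880 ((0.0021354258060455322, -0.09933075308799744), (0.1572754830121994, 0.1444462686777115), 89.68843078613281) ymax -0.021261109955687814 z 0.16248754950319352
handle 46 [ 0.15040909 -0.04996877  0.21045048] angle 0.03739086591031837
```

View pics/as.png

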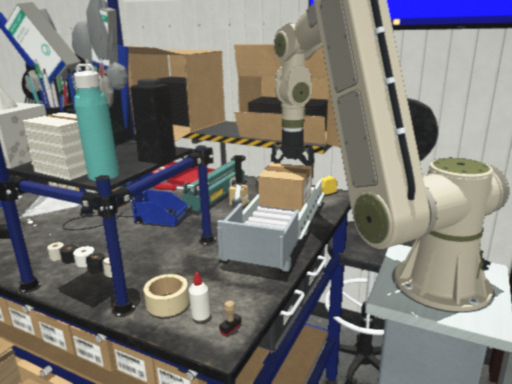

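```bash
python3 - <<'E'
from h import *
s=get_state();print(s['clock'],s['tcp_pos'].round(4),'lane',w2l(s['tcp_pos']).round(4),s['wrist_force'].round(1),s['ft_torque'].round(2))
for f in ('W_top.npy',None):
    if f: W=np.load(f)
    else: W=cloud(cam('top'))
    c,sn=np.cos(YAW),np.sin(YAW)
    V=W.reshape(-1,3);V=V[~np.isnan(V[:,0])]
    L=np.c_[V[:,0]*c+V[:,1]*sn-O[0],-V[:,0]*sn+V[:,1]*c-O[1],V[:,2]]
    m=(abs(L[:,0])<.05)&(L[:,1]>-.3)&(L[:,1]<.05)
    for a in np.arange(-.26,.0,.01):
        q=L[m&(L[:,1]>=a)&(L[:,1]<a+.01),2]; print(round(a,2),len(q),np.percentile(q,[5,50,95]).round(3) if len(q) else '')
E
```

```text
4.35 [ 0.5098 -0.2847  0.1057] lane [ 0.0005 -0.1742  0.1057] [-0.6 -0.4  0.2] [ 0.    0.01 -0.05]
-0.26 215 [-0.002  0.737  0.746]
-0.25 247 [0.722 0.74  0.746]
-0.24 382 [0.055 0.74  0.745]
-0.23 477 [0.056 0.738 0.744]
-0.22 612 [0.018 0.733 0.743]
-0.21 538 [0.024 0.736 0.745]
-0.2 652 [0.057 0.727 0.745]
-0.19 459 [0.41  0.738 0.744]
-0.18 474 [0.547 0.735 0.744]
-0.17 451 [0.16  0.722 0.743]
-0.16 364 [0.16  0.733 0.741]
-0.15 314 [0.16  0.726 0.74 ]
-0.14 255 [0.16  0.716 0.738]
-0.13 202 [0.161 0.703 0.736]
-0.12 184 [0.161 0.168 0.734]
-0.11 156 [0.16  0.166 0.727]
-0.1 124 [0.161 0.165 0.718]
-0.09 102 [0.158 0.163 0.167]
-0.08 100 [0.158 0.162 0.166]
-0.07 97 [0.157 0.162 0.166]
-0.06 98 [0.158 0.161 0.165]
-0.05 101 [0.159 0.162 0.165]
-0.04 187 [0.001 0.152 0.164]
-0.03 73 [0.048 0.055 0.059]
-0.02 83 [0.055 0.06  0.064]
-0.01 95 [0.001 0.055 0.062]
-0.26 0 
-0.25 0 
-0.24 3 [0.57  0.57  0.574]
-0.23 35 [0.561 0.577 0.585]
-0.22 68 [0.567 0.584 0.591]
-0.21 106 [0.57  0.588 0.596]
-0.2 157 [0.571 0.588 0.6  ]
-0.19 199 [0.575 0.588 0.605]
-0.18 217 [0.573 0.589 0.606]
-0.17 249 [0.212 0.589 0.603]
-0.16 294 [0.161 0.59  0.606]
-0.15 383 [0.16  0.585 0.61 ]
-0.14 415 [0.16  0.571 0.616]
-0.13 320 [0.16  0.584 0.619]
-0.12 345 [0.162 0.563 0.622]
-0.11 258 [0.161 0.587 0.625]
-0.1 228 [0.161 0.566 0.627]
-0.09 184 [0.162 0.168 0.628]
-0.08 165 [0.159 0.165 0.628]
-0.07 138 [0.159 0.163 0.626]
-0.06 123 [0.159 0.163 0.618]
-0.05 100 [0.158 0.162 0.166]
-0.04 96 [0.158 0.162 0.166]
-0.03 110 [0.134 0.162 0.165]
-0.02 150 [0.056 0.063 0.154]
-0.01 98 [-0.002  0.055  0.062]
```

View pics/at.png

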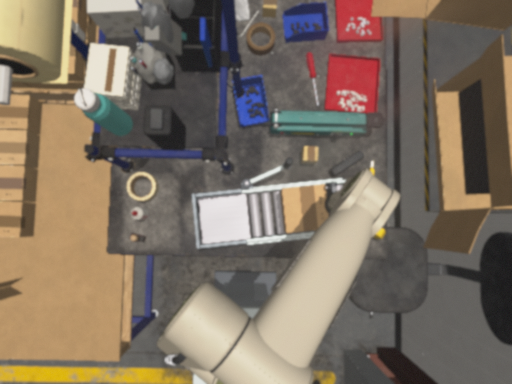

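Request:
arm_command([
  {"x": 15, "y": 0, "z": 0, "rx": 0, "ry": 0, "rz": 0, "hand": -1},
  {"x": 30, "y": 0, "z": 0, "rx": 0, "ry": 0, "rz": 0, "hand": -1},
  {"x": 45, "y": 0, "z": 0, "rx": 0, "ry": 0, "rz": 0, "hand": -1},
  {"x": 60, "y": 0, "z": 0, "rx": 0, "ry": 0, "rz": 0, "hand": -1},
  {"x": 75, "y": 0, "z": 0, "rx": 0, "ry": 0, "rz": 0, "hand": -1},
  {"x": 90, "y": 0, "z": 0, "rx": 0, "ry": 0, "rz": 0, "hand": -1},
  {"x": 105, "y": 0, "z": 0, "rx": 0, "ry": 0, "rz": 0, "hand": -1},
  {"x": 120, "y": 0, "z": 0, "rx": 0, "ry": 0, "rz": 0, "hand": -1},
  {"x": 135, "y": 0, "z": 0, "rx": 0, "ry": 0, "rz": 0, "hand": -1},
  {"x": 150, "y": 0, "z": 0, "rx": 0, "ry": 0, "rz": 0, "hand": -1},
])

```text
clock: 5.65
tcp_pos: [0.4905, -0.1354, 0.1053]
orientation: [0.0, 0.661, 0.751, 0.0]
wrist_force: [0.3, -0.9, -0.1]
finger_gap: 0.0857
```

```bash
python3 chk.py b
```

```text
5.65 [ 0.4905 -0.1354  0.1053] lane [ 0.0004 -0.0236  0.1053] [ 0.3 -0.9 -0.1] [ 0.01 -0.01 -0.03]
carton top 1575 ((0.002991393208503723, 0.05961211770772934), (0.1446622610092163, 0.1418386548757553), 0.013018920086324215) ymax 0.1300902707875989 z 0.16246161856659933
handle 47 [ 0.15040908 -0.04974297  0.21028933] angle 0.03691295922154758
```

View pics/bt.png

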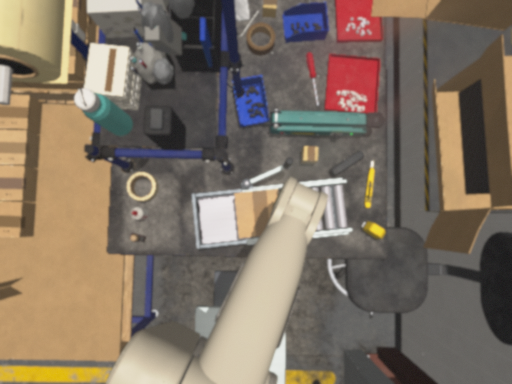

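View pics/bs.png

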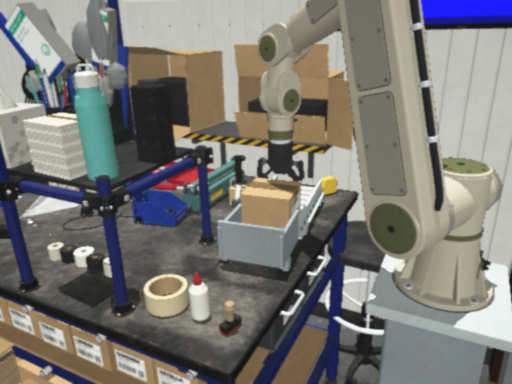

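Request:
arm_command([
  {"x": 12, "y": 0, "z": 0, "rx": 0, "ry": 0, "rz": 0, "hand": -1},
  {"x": 24, "y": 0, "z": 0, "rx": 0, "ry": 0, "rz": 0, "hand": -1},
  {"x": 36, "y": 0, "z": 0, "rx": 0, "ry": 0, "rz": 0, "hand": -1},
  {"x": 48, "y": 0, "z": 0, "rx": 0, "ry": 0, "rz": 0, "hand": -1},
  {"x": 60, "y": 0, "z": 0, "rx": 0, "ry": 0, "rz": 0, "hand": -1},
  {"x": 72, "y": 0, "z": 0, "rx": 0, "ry": 0, "rz": 0, "hand": -1},
  {"x": 84, "y": 0, "z": 0, "rx": 0, "ry": 0, "rz": 0, "hand": -1},
  {"x": 95, "y": 0, "z": 0, "rx": 0, "ry": 0, "rz": 0, "hand": -1},
  {"x": 105, "y": 0, "z": 0, "rx": 0, "ry": 0, "rz": 0, "hand": -1},
  {"x": 112, "y": 0, "z": 0, "rx": 0, "ry": 0, "rz": 0, "hand": -1},
])

```text
clock: 7.0
tcp_pos: [0.4765, -0.0247, 0.1054]
orientation: [0.0, 0.661, 0.751, -0.0]
wrist_force: [0.3, -4.4, 0.4]
finger_gap: 0.085
```

```bash
python3 chk.py c
```

```text
7.0 [ 0.4765 -0.0247  0.1054] lane [0.0005 0.0879 0.1054] [ 0.3 -4.4  0.4] [ 0.01  0.02 -0.02]
carton top 911 ((0.0027549266815185547, 0.19769969582557678), (0.14367373287677765, 0.08664699643850327), 0.10358467698097229) ymax 0.24064900187627528 z 0.16060127240050232
handle 46 [ 0.15035235 -0.04992968  0.21079511] angle 0.037681041137333615
```

View pics/ct.png

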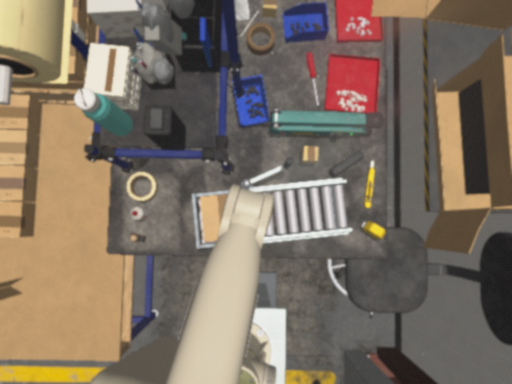

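Request:
arm_command([
  {"x": 4, "y": 0, "z": 0, "rx": 0, "ry": 0, "rz": 0, "hand": -1},
  {"x": 8, "y": 0, "z": 0, "rx": 0, "ry": 0, "rz": 0, "hand": -1},
  {"x": 12, "y": 0, "z": 0, "rx": 0, "ry": 0, "rz": 0, "hand": -1},
  {"x": 15, "y": 0, "z": 0, "rx": 0, "ry": 0, "rz": 0, "hand": -1},
  {"x": 15, "y": 0, "z": 0, "rx": 0, "ry": 0, "rz": 0, "hand": -1},
])

```text
clock: 7.72
tcp_pos: [0.4747, -0.0103, 0.1055]
orientation: [0.0, 0.661, 0.75, 0.0]
wrist_force: [1.1, -4.3, 1.6]
finger_gap: 0.0855
```

```bash
python3 chk.py d
```

```text
7.725 [ 0.4747 -0.0103  0.1055] lane [0.0005 0.1024 0.1055] [ 1.1 -4.3  1.6] [ 0.02  0.01 -0.05]
carton top 817 ((0.003072306513786316, 0.21687737107276917), (0.0777493342757225, 0.14452853798866272), 89.04632568359375) ymax 0.2550553431992506 z 0.16048468133350718
handle 47 [ 0.15032542 -0.04968009  0.21083615] angle 0.03733004661527817
```

Request:
arm_command([
  {"x": 1, "y": 0, "z": 0, "rx": 0, "ry": 0, "rz": 0, "hand": -1},
  {"x": 2, "y": 0, "z": 0, "rx": 0, "ry": 0, "rz": 0, "hand": -1},
  {"x": 3, "y": 0, "z": 0, "rx": 0, "ry": 0, "rz": 0, "hand": -1},
])

```text
clock: 8.2
tcp_pos: [0.4746, -0.0104, 0.1055]
orientation: [0.002, 0.661, 0.75, -0.002]
wrist_force: [-0.1, -19.2, 0.9]
finger_gap: 0.0851
```

```bash
python3 chk.py e
```

```text
8.2 [ 0.4746 -0.0104  0.1055] lane [0.0004 0.1024 0.1055] [ -0.1 -19.2   0.9] [-0.03  0.39 -0.12]
carton top 777 ((0.003376103937625885, 0.21792402863502502), (0.07488089799880981, 0.14449992775917053), 89.55328369140625) ymax 0.2549655617797813 z 0.16034335805027752
handle 47 [ 0.150292   -0.04965758  0.21104058] angle 0.037502331655375754
```

Request:
arm_command([
  {"x": -15, "y": 0, "z": 0, "rx": 0, "ry": 0, "rz": 0, "hand": -1},
  {"x": -40, "y": 0, "z": 0, "rx": 0, "ry": 0, "rz": 0, "hand": -1},
  {"x": -60, "y": 0, "z": -30, "rx": 0, "ry": 0, "rz": 0, "hand": -1},
  {"x": -80, "y": 0, "z": -80, "rx": 0, "ry": 0, "rz": 0, "hand": -1},
  {"x": -100, "y": 0, "z": -130, "rx": 0, "ry": 0, "rz": 0, "hand": -1},
  {"x": -110, "y": 0, "z": -160, "rx": 0, "ry": 0, "rz": 0, "hand": -1},
  {"x": -110, "y": 0, "z": -160, "rx": 0, "ry": 0, "rz": 0, "hand": -1},
])

```text
clock: 9.18
tcp_pos: [0.4893, -0.1171, 0.2673]
orientation: [0.001, 0.661, 0.75, 0.001]
wrist_force: [-0.5, 0.4, -0.2]
finger_gap: 0.0851
```

```bash
python3 chk.py f; python3 -c "
from h import *
print(rel(l2w(.150,-.050,.265),YAW))"
```

```text
9.175 [ 0.4893 -0.1171  0.2673] lane [ 0.0015 -0.0053  0.2673] [-0.5  0.4 -0.2] [ 0.24  0.01 -0.08]
carton top 2018 ((0.0028476864099502563, 0.1853518784046173), (0.14068317413330078, 0.14476490020751953), 89.86418151855469) ymax 0.25443563078821757 z 0.16099761606639573
handle 47 [ 0.15035333 -0.04969744  0.21065093] angle 0.037183110083657045
(array([-45.9, 150. ,  -0.9]), array([-0.04, -0.11, -0.03]))
```

View pics/ft.png

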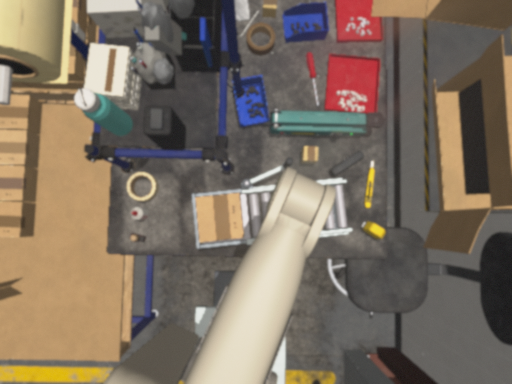

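View pics/fs.png

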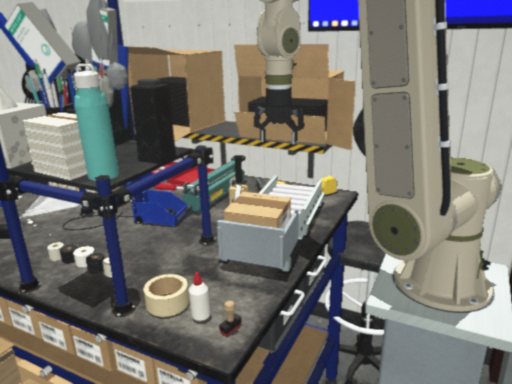

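Request:
arm_command([
  {"x": -14, "y": 45, "z": 0, "rx": 0, "ry": 0, "rz": 0, "hand": -1},
  {"x": -28, "y": 90, "z": 0, "rx": 0, "ry": 0, "rz": 0, "hand": -1},
  {"x": -40, "y": 130, "z": 0, "rx": 0, "ry": 0, "rz": 0, "hand": -1},
  {"x": -46, "y": 150, "z": 0, "rx": 0, "ry": 0, "rz": 0, "hand": -1},
  {"x": -46, "y": 150, "z": 0, "rx": 0, "ry": 0, "rz": 0, "hand": -1},
  {"x": -46, "y": 150, "z": 25, "rx": 0, "ry": 0, "rz": 0, "hand": -1},
])

```text
clock: 10.02
tcp_pos: [0.6427, -0.1426, 0.2405]
orientation: [0.0, 0.661, 0.751, 0.0]
wrist_force: [-0.4, -0.7, 0.0]
finger_gap: 0.085
```

```bash
python3 -c "
from h import *
s=get_state();print(s['clock'],w2l(s['tcp_pos']),s['wrist_force'])
print(rel(l2w(.150,-.050,.178),YAW))"
```

```text
10.025 [ 0.150332   -0.05010891  0.24045117] [-0.4104857  -0.66416737  0.04250033]
(array([ 0.1, -0.4, 62.5]), array([ 0.06, -0.01,  0.01]))
```

Request:
arm_command([
  {"x": 0, "y": 0, "z": 30, "rx": 0, "ry": 0, "rz": 0, "hand": -1},
  {"x": 0, "y": 0, "z": 60, "rx": 0, "ry": 0, "rz": 0, "hand": -1},
  {"x": 0, "y": 0, "z": 60, "rx": 0, "ry": 0, "rz": 0, "hand": -1},
  {"x": 0, "y": 0, "z": 60, "rx": 0, "ry": 0, "rz": 0, "hand": 1},
  {"x": 0, "y": 0, "z": 60, "rx": 0, "ry": 0, "rz": 0, "hand": 1},
  {"x": 0, "y": 0, "z": 60, "rx": 0, "ry": 0, "rz": 0, "hand": 1},
  {"x": 0, "y": 0, "z": 60, "rx": 0, "ry": 0, "rz": 0, "hand": 1},
  {"x": 0, "y": 0, "z": 60, "rx": 0, "ry": 0, "rz": 0, "hand": 1},
], force=20)

```text
clock: 11.02
tcp_pos: [0.6432, -0.1433, 0.1813]
orientation: [0.001, 0.661, 0.751, 0.0]
wrist_force: [-0.8, 0.6, 4.3]
finger_gap: 0.0221
```

```bash
cat > arc.py <<'E'
from h import *
import sys
s=get_state();l=w2l(s['tcp_pos']);print(s['clock'],l,s['wrist_force'],s['finger_gap'])
g=-1.222-np.arctan2(l[1]-.088,l[0]-.106);print('gate est',g,'r',np.hypot(l[1]-.088,l[0]-.106),'zneed',l[2]-.180)
g0=max(g,0)
for k in range(1,11):
    a=-1.222-min(g+float(sys.argv[1])*k,1.94)
    p=l2w(.106+.146*np.cos(a),.088+.146*np.sin(a),l[2]);print(k,round(-1.222-a,3),rel(p))
E
python3 arc.py 0.1
```

```text
11.025 [ 0.15072927 -0.05088345  0.18130473] [-0.75286949  0.60778839  4.28427378] 0.022077442664937552
gate est 0.037222834620948664 r 0.14590860560580968 zneed 0.0013047336537930776
1 0.137 [ -3.9 -14.1  -0. ]
2 0.237 [ -6.2 -28.5  -0. ]
3 0.337 [ -7.1 -43.   -0.1]
4 0.437 [ -6.6 -57.6  -0.1]
5 0.537 [ -4.6 -72.1  -0.1]
6 0.637 [ -1.1 -86.3  -0.1]
7 0.737 [   3.7 -100.    -0.2]
8 0.837 [   9.9 -113.2   -0.2]
9 0.937 [  17.4 -125.8   -0.2]
10 1.037 [  26.1 -137.5   -0.2]
```

Request:
arm_command([
  {"x": -4, "y": -14, "z": 0, "rx": 0, "ry": 0, "rz": 0, "hand": 1},
  {"x": -6, "y": -28.5, "z": 0, "rx": 0, "ry": 0, "rz": 0, "hand": 1},
  {"x": -7, "y": -43, "z": 0, "rx": 0, "ry": 0, "rz": 0, "hand": 1},
  {"x": -6.5, "y": -57.5, "z": 0, "rx": 0, "ry": 0, "rz": 0, "hand": 1},
  {"x": -4.5, "y": -72, "z": 0, "rx": 0, "ry": 0, "rz": 0, "hand": 1},
  {"x": -1, "y": -86, "z": 0, "rx": 0, "ry": 0, "rz": 0, "hand": 1},
  {"x": 3.5, "y": -100, "z": 0, "rx": 0, "ry": 0, "rz": 0, "hand": 1},
  {"x": 10, "y": -113, "z": 0, "rx": 0, "ry": 0, "rz": 0, "hand": 1},
  {"x": 17.5, "y": -126, "z": 0, "rx": 0, "ry": 0, "rz": 0, "hand": 1},
  {"x": 26, "y": -137.5, "z": 0, "rx": 0, "ry": 0, "rz": 0, "hand": 1},
])

```text
clock: 12.28
tcp_pos: [0.5036, -0.1353, 0.1809]
orientation: [0.001, 0.661, 0.75, 0.0]
wrist_force: [1.7, -2.3, 3.0]
finger_gap: 0.0223
```

```bash
python3 arc.py 0.1; python3 chk.py g
```

```text
12.275 [ 0.01329074 -0.02520636  0.18089211] [ 1.65558712 -2.28619198  2.97809976] 0.022336224973413334
gate est 1.0349800766709305 r 0.14632390730053293 zneed 0.0008921149254240146
1 1.135 [ 10.  -10.6  -0. ]
2 1.235 [ 20.8 -20.4  -0.1]
3 1.335 [ 32.6 -29.1  -0.1]
4 1.435 [ 45.1 -36.6  -0.2]
5 1.535 [ 58.4 -42.7  -0.2]
6 1.635 [ 72.1 -47.5  -0.2]
7 1.735 [ 86.3 -50.9  -0.2]
8 1.835 [100.8 -52.9  -0.3]
9 1.935 [115.4 -53.5  -0.3]
10 1.94 [116.1 -53.4  -0.3]
12.275 [ 0.5036 -0.1353  0.1809] lane [ 0.0133 -0.0252  0.1809] [ 1.7 -2.3  3. ] [ 0.13  0.09 -0.09]
carton top 2021 ((0.0029757320880889893, 0.1853221356868744), (0.1405881941318512, 0.144674614071846), 89.77586364746094) ymax 0.25457658004249767 z 0.1609124561338159
```

View pics/gs.png

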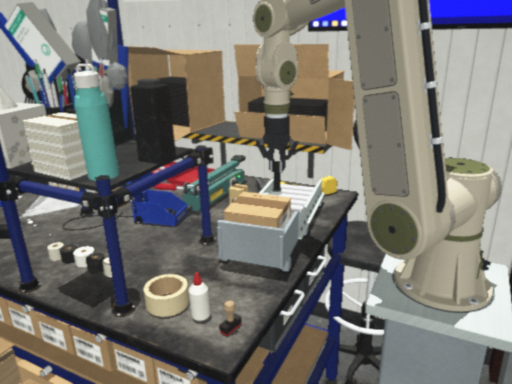

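Request:
arm_command([
  {"x": 10, "y": -10.5, "z": 0, "rx": 0, "ry": 0, "rz": 0, "hand": 1},
  {"x": 21, "y": -20.5, "z": 0, "rx": 0, "ry": 0, "rz": 0, "hand": 1},
  {"x": 32.5, "y": -29, "z": 0, "rx": 0, "ry": 0, "rz": 0, "hand": 1},
  {"x": 45, "y": -36.5, "z": 0, "rx": 0, "ry": 0, "rz": 0, "hand": 1},
  {"x": 58.5, "y": -42.5, "z": 0, "rx": 0, "ry": 0, "rz": 0, "hand": 1},
  {"x": 72, "y": -47.5, "z": 0, "rx": 0, "ry": 0, "rz": 0, "hand": 1},
  {"x": 86, "y": -51, "z": 0, "rx": 0, "ry": 0, "rz": 0, "hand": 1},
  {"x": 100, "y": -53, "z": 0, "rx": 0, "ry": 0, "rz": 0, "hand": 1},
  {"x": 110, "y": -53.5, "z": 0, "rx": 0, "ry": 0, "rz": 0, "hand": 1},
  {"x": 114, "y": -53.5, "z": 0, "rx": 0, "ry": 0, "rz": 0, "hand": 1},
])

```text
clock: 13.62
tcp_pos: [0.4348, -0.0276, 0.1803]
orientation: [-0.0, 0.661, 0.751, -0.001]
wrist_force: [0.6, -2.2, 6.1]
finger_gap: 0.0219
```

```bash
python3 arc.py 0.1|head -2; python3 chk.py i
```

```text
13.625 [-0.04127277  0.0903577   0.18027214] [ 0.60507592 -2.24503428  6.1408196 ] 0.021857093168925895
gate est -4.347584963498168 r 0.1472916431737302 zneed 0.0002721410169486127
13.625 [ 0.4348 -0.0276  0.1803] lane [-0.0413  0.0904  0.1803] [ 0.6 -2.2  6.1] [-0.07  0.01  0.01]
carton top 1344 ((0.0029993951320648193, 0.1856701821088791), (0.14065955579280853, 0.14439517259597778), 89.60724639892578) ymax 0.25503432245216906 z 0.16095744065568868
```

Request:
arm_command([
  {"x": 2, "y": 0, "z": 0, "rx": 0, "ry": 0, "rz": 0, "hand": 1},
  {"x": 3, "y": 0, "z": 0, "rx": 0, "ry": 0, "rz": 0, "hand": 1},
  {"x": 3, "y": 0, "z": 0, "rx": 0, "ry": 0, "rz": 0, "hand": 1},
])

```text
clock: 14.1
tcp_pos: [0.4344, -0.025, 0.1802]
orientation: [-0.001, 0.661, 0.751, -0.001]
wrist_force: [0.4, -1.6, 7.5]
finger_gap: 0.0223
```

```bash
python3 arc.py 0.1|head -2
```

```text
14.1 [-0.04133351  0.09302974  0.18024597] [ 0.36122374 -1.62904202  7.46196858] 0.022335666812535827
gate est -4.3294674648305005 r 0.1474193363331808 zneed 0.0002459721788600211
```

Request:
arm_command([
  {"x": 0, "y": 0, "z": 0, "rx": 0, "ry": 0, "rz": 0, "hand": 0.3},
  {"x": 0, "y": 0, "z": 0, "rx": 0, "ry": 0, "rz": 0, "hand": -0.2},
  {"x": 0, "y": 0, "z": 0, "rx": 0, "ry": 0, "rz": 0, "hand": -1},
  {"x": 0, "y": 0, "z": 0, "rx": 0, "ry": 0, "rz": 0, "hand": -1},
  {"x": 0, "y": 0, "z": 0, "rx": 0, "ry": 0, "rz": 0, "hand": -1},
  {"x": 0, "y": 0, "z": -30, "rx": 0, "ry": 0, "rz": 0, "hand": -1},
  {"x": 0, "y": 0, "z": -75, "rx": 0, "ry": 0, "rz": 0, "hand": -1},
  {"x": -40, "y": 0, "z": -120, "rx": 0, "ry": 0, "rz": 0, "hand": -1},
  {"x": -95, "y": 0, "z": -150, "rx": 0, "ry": 0, "rz": 0, "hand": -1},
  {"x": -150, "y": 0, "z": -150, "rx": 0, "ry": 0, "rz": 0, "hand": -1},
])

```text
clock: 15.35
tcp_pos: [0.4554, -0.1763, 0.3334]
orientation: [0.003, 0.661, 0.751, 0.001]
wrist_force: [0.8, 0.9, -0.7]
finger_gap: 0.0857
```

Request:
arm_command([
  {"x": -60, "y": 0, "z": 0, "rx": 0, "ry": 0, "rz": 0, "hand": -1},
  {"x": -120, "y": 0, "z": 0, "rx": 0, "ry": 0, "rz": 0, "hand": -1},
  {"x": -150, "y": 0, "z": 0, "rx": 0, "ry": 0, "rz": 0, "hand": -1},
  {"x": -150, "y": 0, "z": 0, "rx": 0, "ry": 0, "rz": 0, "hand": -1},
])

```text
clock: 15.85
tcp_pos: [0.4729, -0.3254, 0.329]
orientation: [-0.001, 0.662, 0.749, 0.0]
wrist_force: [0.2, 0.1, 0.1]
finger_gap: 0.0855
```

```bash
python3 chk.py j
```

```text
15.85 [ 0.4729 -0.3254  0.329 ] lane [-0.0413 -0.2098  0.329 ] [0.2 0.1 0.1] [-0.06 -0.07 -0.22]
carton top 2017 ((0.0028336867690086365, 0.18548181653022766), (0.14096613228321075, 0.14475086331367493), 89.73090362548828) ymax 0.2548064628620137 z 0.16099498941711166
handle 44 [-0.04020336  0.08676802  0.21134134] angle 1.911166386582345
```

View pics/jt.png

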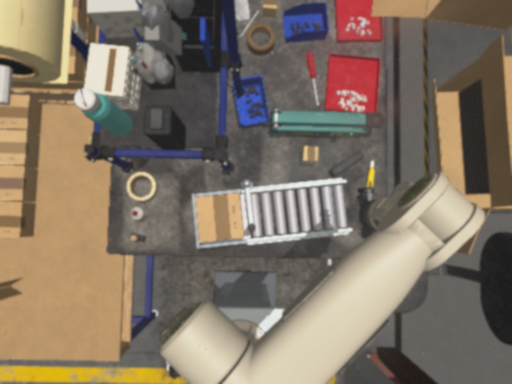

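View pics/js.png

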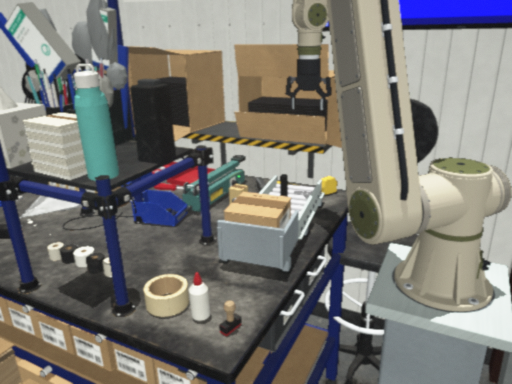

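```bash
python3 -c "
import cv2
a=cv2.imread('pics/jt.png')[170:260,180:365];b=cv2.imread('pics/js.png')[150:290,200:350]
cv2.imwrite('pics/z1.png',cv2.resize(a,None,fx=4,fy=4,interpolation=cv2.INTER_CUBIC));cv2.imwrite('pics/z2.png',cv2.resize(b,None,fx=4,fy=4,interpolation=cv2.INTER_CUBIC))"
```

```text
(no output)
```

View pics/z1.png

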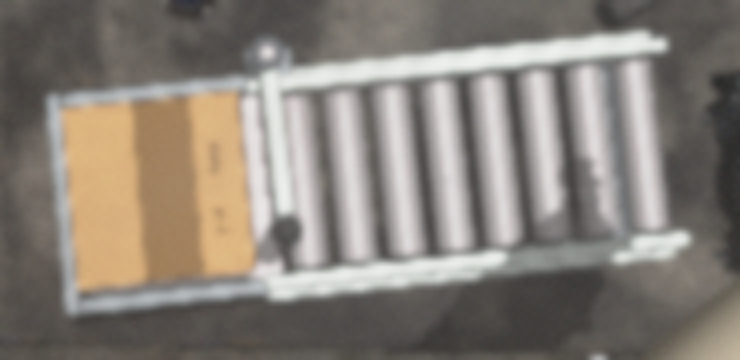

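View pics/z2.png

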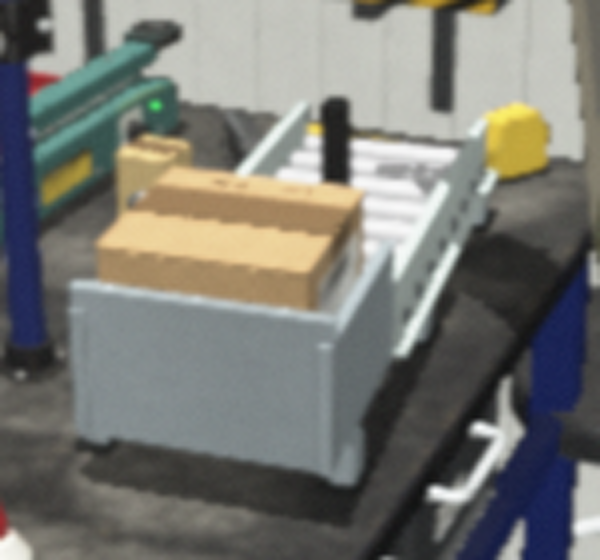

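The zoomed views show the gate bar square across the lane, with its handle at about pixel (251,227) in the top image. The carton is flat against the end stop, the gripper is clear and the bystanders haven't moved.

```bash
python3 -c "
from h import *
print(hand_in(),get_state()['clock'])"
```

```text
the job is handed in; nothing more can be done
the job is handed in; nothing more can be done
```

The carton is home in the bay and the gate is shut behind it. I handed the job in about 16 s into the 56 s allowed; `hand_in()` gives no verdict.

- **Carton:** I pushed it along the lane with the open fingers until the contact force rose to about 19 N with no further movement. In the last top-camera check its centre was at lane y 0.185, its front edge was at the buffers (y 0.255), and its top was level at the right height.
- **Gate:** It was still open, at about 0.04 rad, when the carton reached home. I gripped the handle, swung it round its arc, opened the jaws and backed away. The last check put it at about 1.91 rad, against a stop at 1.92. The arm looks square across the lane in the picture.
- **Less certain:** A 3 mm nudge at the end of the swing showed no clear rise in force at the stop, so the shut angle rests on the camera reading alone. The judge needs more than 1.79 rad.
- **Bystanders and robot:** The bystanders looked unmoved in the pictures; I did not re-measure their positions. The gripper was clear, with wrist force near zero.

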